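# Set a router lift to its dial mark from below and lock it

### The job

The cutter of the small router table was left a little too high, less than one turn of the lift's handwheel. The lift screw has play, so wind the handwheel anticlockwise (down) until the cutter has really been carried below the setting, well past the red mark on the dial, then come back clockwise, upward only, and stop with the red mark on the black index line. Then swing the red lock lever clockwise until the lift is nipped up firm, by feel and without forcing it, keep off the cutter, and leave the wheel standing on its mark.

Things in the scene. Friction and masses are not known exactly. Their poses are not given: they have to be found in the camera images.
- router_table: small bench router table fixed to the bench: plywood cabinet open to the front, 175 mm deep (x), 220 mm wide (y), its top 165 mm above the worktop. Origin: centre of its underside; x to its back (28 mm high fence), y to its left, z up. On its top, seen from the front: handwheel with dial at the left, lock lever at the right, cutter at the back in the fence's gap.
- wheel_axis (a point): point on the handwheel's vertical axis, level with its crank knob (48 mm above the table top). Clockwise from above raises the cutter, 4 mm a turn. After each reversal the wheel turns freely (under 1 N at the knob) through about 1.2 rad (70 degrees) of play before it carries the screw again, at about 5 N at the knob. It stays where it is left.
- knob_mid (a point): centre of the black crank knob, an upright revolving cylinder 22 mm in diameter and 38 mm high, 45 mm from the wheel's axis, exactly opposite the red mark. Its lower end is 29 mm above the table top (the steel arm just below it), its upper end 67 mm.
- set_mark (a point): outer part of the red line on top of the aluminium dial (79 mm in diameter, fine black graduations), 37 mm from the wheel's axis, 13.5 mm above the table top; it turns with the wheel. At the start it stands 0.7 to 3.6 rad clockwise past the index line.
- index_line (a point): the place where the red mark belongs: on the dial's edge, 37 mm from the wheel's axis, in front of the black line on the small fixed index block at the front of the dial.
- cutter_tip (a point): top of the router cutter, a steel bit 12 mm in diameter standing about 12 mm out of the table top. Wanted: 177.0 mm above the table's underside, which is what the mark gives when it is reached clockwise; reached the other way the cutter stands 0.76 mm too high.
- lock_pivot (a point): point on the vertical axis of the lock lever, at the mid-height of its grip (about 36 mm above the table top).
- lock_grip (a point): centre of the lever's red grip, an upright post 16 mm in diameter, 19 to 55 mm above the table top, 65 mm from the pivot. At the start it is open, pointing to the table's right. Clockwise (grip towards the robot) it drags at 5 to 7 N; after 0.25 to 1.3 rad (wear) the shoe bites and the effort climbs to 22 N over 18 mm. Firm is 12 to 17 N; over 22 N is forced. Let go, it stays, easing back some mm.
- cam_follower: rod under the table top, moved by the lock lever's cam, with the brass clamp shoe at its end; out of sight and not handled. Its force on the screw is the clamping force: roughly 60 N at 11 N on the lever's grip, 110 N at 14 N, 200 N at 20 N; let go, it settles at 90 N or less.
- lift_screw: the lift's screw with its steel drum under the handwheel, which the shoe clamps; not handled itself.
- router: the router motor and its cutter on the lift; not to be touched.

How it is judged:
On the way, in this order (a step that is already met when the one before it is completed fails the run):
1. the lift has really been carried down below the setting, through the play (z of cutter_tip in the frame of router_table below 0.17693 m), for 0.1 s.
2. the wheel is brought back up onto the mark with the play taken up, and the cutter stands at the setting (distance between set_mark and index_line below 0.004 m and z of cutter_tip in the frame of router_table between 0.17685 and 0.17715 m), for 0.2 s.
At the end, for the whole second after the job is handed in: The red mark stands within 4 mm of the index line, the cutter is within 0.15 mm of the setting (only so if the mark was reached from below), and the shoe clamps the screw with more than 60 N; everything has been let go (all of step 2 and contact force between cam_follower and lift_screw above 60 N); the robot touches nothing.
It fails at once if the lock is forced: the shoe presses the screw with more than 230 N (about 23 N at the lever's grip) (contact force between cam_follower and lift_screw above 230 N).
It fails at once if the robot strikes the cutter or the router (over 3 N) (contact force between any of the fingers, the arm and router above 3 N).
It also fails if it takes over 61 s, if anything falls off the work surface, if the arm or the gripper's body presses on something with over 40 N, if the wrist force passes 120 N, or if a joint passes its speed limit or range.

### The arm

A 6-joint arm with a two-finger parallel gripper is mounted at the origin on a cart in front of the work surface, level with it; the furniture and walls round the work are solid. World frame = base frame: x ahead of the robot, y to its left, z up, the work surface at z = 0. Lengths are in m, angles in rad, forces in N, time in s.
With the tool pointing down it reaches from about 0.3 to 0.85 m from the base axis. Payload 5.4 kg.
Tool frame: the origin (TCP) lies on the centre line of the jaws, within the pads' length; the fingertips stand 14 mm ahead of it and the grasp point (between the pads) lies 5 mm behind it; z points along the fingers, y is the line along which they close (so a half turn about z gives the same grasp; the last joint's range is limited). The gripper opens to 85 mm and grips with 20 to 120 N. Pads are 22 mm wide; open, the fingers measure 114 mm over their backs; the gripper's body (76 mm by 85 mm) begins 54 mm behind the grasp point. The pads swing forward as they close: fully open they stand 13 mm farther back than shut.
Start: joints at [1.013, 0.158, 1.597, -0, 1.386, -0.21], TCP at [0.196, 0.541, 0.245] pointing down, gripper open.
Joint ranges: [-2.91, 2.91], [-0.94, 2.29], [0.18, 2.7], [-1.29, 4.43], [0.17, 2.64], [-3, 3]. Speed limits (rad/s): [2.57, 2.57, 3.14, 3.14, 3.14, 3.14].

### API

Orientations are given as [roll, pitch, yaw] about the fixed x, y, z axes, in that order (R = Rz(yaw) Ry(pitch) Rx(roll)).
In Python, from rig import arm gives the robot as it stands.
- The arm moves only by the tool carry_out, never from a script. Its argument "series" is one flat list of numbers, 6 for each row, row after row: the shift along the world's x, y, z in m, then the turn, a rotation vector about the world's x, y, z in degrees. In form: [dx, dy, dz, ax, ay, az, dx, dy, dz, ax, ay, az, ...]. A call has 1 to 20 rows; each row shifts and turns the commanded pose from where the row before left it; what a row does not reach is not made up. A row lasts 1/12 s, in which the tool goes at most 41.7 mm and 7.16 degrees, less where a joint would pass 70% of its speed; a pose out of reach is approached as far as the arm can. A call with a gripper value outside its range is refused whole. "hand" is the opening in per cent of the stroke, from 0 (shut) to 100 (fully open), set as the call begins (left out, the last holds). The fingers move at their own pace and stop on an object; the grip force is fixed at half the most. Time passes only in rows, so rows that do not move let the fingers close. It gives the time, the measured TCP pose, the force, the opening and the grip force at its end, in the units of the state.
- arm.get_obs(): the state, without advancing time (a new reading comes with each control period).
- arm.read_camera(name): name is "scene" or "top" or "wrist"; returns a dict with "frame" (480x640x3 uint8, blue, green, red), "range_z" (480x640 float32, m along the optical axis (not along the pixel's ray), 0 where there is no reading), "fx", "fy", "cx", "cy" (pixels), "extrinsics" (4x4, takes a point from camera to world coordinates). Camera axes: x right, y down, z forward; pixel columns grow to the right and rows downward; lengths in m; the calibration is good to about 2 mm. A picture is of the moment at which its call begins.
- arm.finish_job(): hands the job in; it is judged then, once.
The state is a dict: "time": time; "joint_positions": joint angles; "qd": joint speeds; "joint_torque": joint torques, N m; "ee_pos": TCP position; "eef_rot": TCP orientation; "contact_force": force on the tool from outside, world axes, zero at the start; "ft_torque": the same for the moment, N m; "gripper_width": finger opening in m; "grip_force": force on a finger pad.
Only numpy, scipy, OpenCV 4.12 (cv2) and the standard library are available. Lean on these libraries where they do the work, as an engineer would, in place of code of your own. Each camera call takes 0.05 s, during which the arm holds its last target. There are 200 camera calls.

## Working session

There is one attempt and no reset: what is moved stays moved. The work goes in short steps, Python scripts to look and compute and a tool call to move; the robot and the scene stay as the last step left them, time stands still between calls to the robot, and variables do not carry over. Pictures are saved under pics/ and viewed, at most 10 in all, crops included, and the job is handed in when it is done.

Besides the shell and the picture viewer there is one more tool, called after "Call:" as name(argument=value, ...) on one line, values as JSON. carry_out: Moves the arm, as the interface text tells. Its arguments: {"type":"object","properties":{"series":{"type":"array","items":{"type":"number"}},"hand":{"type":"number"}},"required":["series"]}

```bash
ls; mkdir -p pics; python3 - <<'E'
from rig import arm
import cv2,numpy as np
o=arm.get_obs(); print(o['time'],o['ee_pos'],o['eef_rot'],o['contact_force'],o['gripper_width'])
ims=[]
for n in ['scene','top']:
    c=arm.read_camera(n); np.savez(f'{n}0.npz',**c); ims.append(c['frame']); print(n,c['fx'],c['cx'],c['cy'],c['extrinsics'].round(3).tolist())
    cv2.imwrite(f'pics/{n}0.png',c['frame'])
E
```

```text
pics
0.0 [0.19568703 0.54006086 0.24430091] [-3.13971512e+00 -4.00624887e-04  2.79379829e+00] [-0.07734816 -0.22143805  0.07643463] 0.08528609066312008
scene 558.2553157945182 317.57020674935336 244.26017543182272 [[-0.836, -0.277, 0.474, 0.127], [-0.549, 0.394, -0.737, 0.335], [0.017, -0.876, -0.482, 0.55], [0.0, 0.0, 0.0, 1.0]]
top 531.2296091343832 320.09030503404324 232.19836460903034 [[-0.017, -0.994, 0.103, 0.407], [-0.999, 0.02, 0.026, -0.298], [-0.027, -0.103, -0.994, 0.992], [0.0, 0.0, 0.0, 1.0]]
```

View pics/scene0.png

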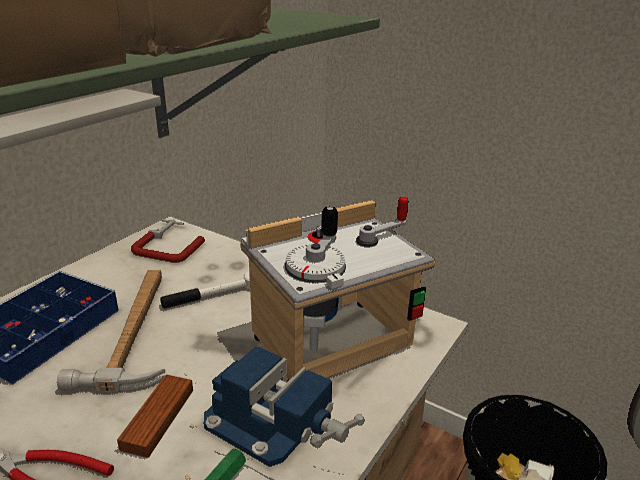

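View pics/top0.png

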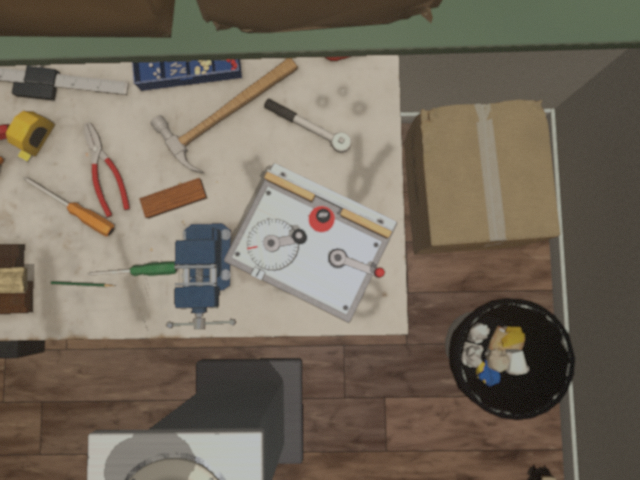

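The scene view shows the table with its wheel at (316,255), the red mark at (305,271) and the lock grip at (403,208). In the top view I read these pixel positions:
- wheel axis (271,243)
- red mark (251,247)
- knob (299,236)
- index block (258,272)
- lock pivot (337,258)
- grip (379,272)
- cutter (321,216)

```bash
cat > h.py <<'E'
import numpy as np,cv2
def ray(c,u,v):
    E=c['extrinsics']; d=E[:3,:3]@np.array([(u-c['cx'])/c['fx'],(v-c['cy'])/c['fy'],1.]); return E[:3,3],d
def onz(c,u,v,z):
    o,d=ray(c,u,v); return o+d*(z-o[2])/d[2]
def tri(a,b):  # two rays (o,d) -> midpoint, gap
    (o1,d1),(o2,d2)=a,b
    A=np.stack([d1,-d2],1); s=np.linalg.lstsq(A,o2-o1,rcond=None)[0]
    p,q=o1+s[0]*d1,o2+s[1]*d2; return (p+q)/2,np.linalg.norm(p-q)
def pt(c,u,v):
    E=c['extrinsics']; z=float(np.median(c['range_z'][int(v)-1:int(v)+2,int(u)-1:int(u)+2])); o,d=ray(c,u,v); return o+d*z
def blobs(c,lo,hi,amin=8):
    h=cv2.cvtColor(c['frame'],cv2.COLOR_BGR2HSV); m=cv2.inRange(h,lo,hi)
    if lo[0]==0 and lo[1]>60: m|=cv2.inRange(h,(172,lo[1],lo[2]),(180,255,255))
    n,l,s,ce=cv2.connectedComponentsWithStats(m); return [(ce[i].round(1).tolist(),s[i].tolist()) for i in range(1,n) if s[i,4]>=amin],m
E
python3 - <<'E'
from h import *
t=dict(np.load('top0.npz')); s=dict(np.load('scene0.npz'))
for nm,u,v in [('top plate',300,290),('plate2',360,240),('wheelhub',271,243),('mark',251,247),('knob',299,236),('index',258,272),('pivot',337,258),('grip',379,272),('cutter',322,214),('cL',228,257),('cR',349,319),('cBR',394,226),('shelf',400,20),('vise',200,240)]:
    print(nm,pt(t,u,v).round(4))
for nm,u,v in [('hub',316,247),('knobtop',330,208),('griptop',404,199)]: print(nm,pt(s,u,v).round(4))
for nm,a,b in [('knobtop',(299,236),(330,208)),('griptop',(379.5,272),(404,199))]: print(nm,tri(ray(t,*a),ray(s,*b)))
E
```

```text
top plate [ 0.404  -0.2437  0.1644]
plate2 [ 0.48   -0.3385  0.1649]
wheelhub [ 0.4752 -0.203   0.1971]
mark [ 0.4712 -0.1698  0.1788]
knob [ 0.4817 -0.2476  0.2315]
index [ 0.4326 -0.1804  0.1782]
pivot [ 0.4512 -0.3019  0.1903]
grip [ 0.4282 -0.3621  0.22  ]
cutter [ 0.5203 -0.2802  0.1783]
cL [ 0.4574 -0.1312  0.1638]
cR [ 0.3583 -0.3186  0.1633]
cBR [ 0.5009 -0.392   0.1655]
shelf [ 0.7059 -0.3772  0.4187]
vise [ 0.4914 -0.0693  0.0951]
hub [ 0.4738 -0.1996  0.1953]
knobtop [ 0.4828 -0.2465  0.2311]
griptop [ 0.4261 -0.3596  0.2178]
knobtop (array([ 0.48238372, -0.24719659,  0.2308445 ]), np.float64(0.0015106051352838732))
griptop (array([ 0.42801002, -0.3632333 ,  0.21597913]), np.float64(0.0005878941331777514))
```

Call:
carry_out(series=[0,0,0.04,0,0,0,0,0,0.04,0,0,0,0,0,0.04,0,0,0,0,0,0.04,0,0,0,0.012,-0.038,0,0,0,-4.6,0.012,-0.038,0,0,0,-4.6,0.012,-0.038,0,0,0,-4.6,0.012,-0.038,0,0,0,-4.6,0.012,-0.038,0,0,0,-4.6,0.012,-0.038,0,0,0,-4.6,0.012,-0.038,0,0,0,-4.6,0.012,-0.038,0,0,0,-4.6,0.012,-0.038,0,0,0,-4.6,0.012,-0.038,0,0,0,-4.6,0.012,-0.038,0,0,0,-4.6,0.012,-0.038,0,0,0,-4.6,0.012,-0.038,0,0,0,-4.6,0.012,-0.038,0,0,0,-4.6,0.012,-0.038,0,0,0,-4.6,0.012,-0.038,0,0,0,-4.6], hand=60)

```text
time: 1.77
ee_pos: [0.3879, -0.0695, 0.405]
eef_rot: [3.141, -0.0, 1.504]
contact_force: [0.4, 0.3, 0.3]
gripper_width: 0.0512
grip_force: 0.0
```

Call:
carry_out(series=[0.012,-0.038,0,0,0,-4.6,0.012,-0.038,0,0,0,-4.6,0.012,-0.038,0,0,0,-4.6,0.012,-0.038,0,0,0,-4.6,0.012,-0.038,0,0,0,-4.6,0,0,0,0,0,0,0,0,0,0,0,0])

```text
time: 2.35
ee_pos: [0.4477, -0.2589, 0.4034]
eef_rot: [-3.138, -0.001, 1.105]
contact_force: [-0.3, 0.8, 1.1]
gripper_width: 0.0512
grip_force: 0.0
```

```bash
python3 - <<'E'
from h import *
from rig import arm
c=arm.read_camera('wrist'); np.savez('w1.npz',**c); cv2.imwrite('pics/w1.png',c['frame'])
o=arm.get_obs(); print(o['time'],o['ee_pos'],o['eef_rot'],o['gripper_width']); print(c['extrinsics'].round(3))
E
```

```text
2.4 [ 0.44780122 -0.25763084  0.40439001] [-3.13947048e+00 -9.53875741e-04  1.10738667e+00] 0.051471523297168816
[[ 0.894 -0.432 -0.119  0.478]
 [-0.448 -0.864 -0.23  -0.199]
 [-0.004  0.259 -0.966  0.532]
 [ 0.     0.     0.     1.   ]]
```

View pics/w1.png

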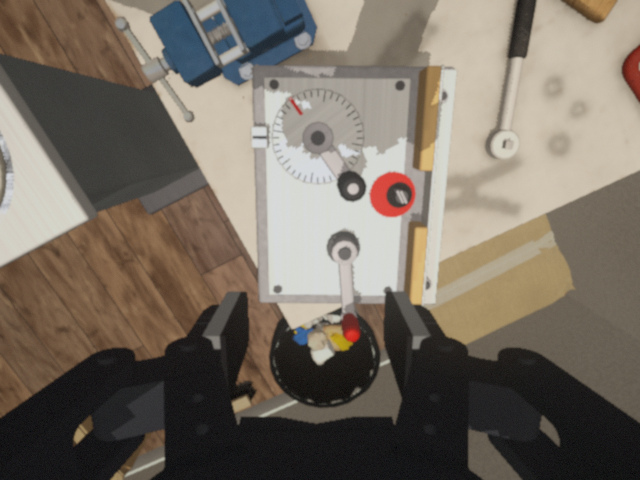

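The wrist view shows the dial centre at (318,137), the red mark at (297,107), the index block at (260,137) and the knob top at (352,186). The cutter is at (399,195) on its red insert, the lock pivot at (344,248) and the grip top at (352,325).

```bash
cat > meas.py <<'E'
from h import *
def meas(c,zt=0.165,dc=None):
    b,m=blobs(c,(0,110,70),(8,255,255),8); print('red',b)
    return b
E
python3 - <<'E'
from h import *
w=dict(np.load('w1.npz'));t=dict(np.load('top0.npz')); s=dict(np.load('scene0.npz'))
b,m=blobs(w,(0,110,70),(8,255,255),12)
for x in b: print(x)
# dial: circles from edge; rim of graduations
g=cv2.cvtColor(w['frame'],cv2.COLOR_BGR2GRAY)
# dark ring ticks: pixels dark within annulus, ellipse fit of the outer ends
th=cv2.adaptiveThreshold(g,255,0,cv2.THRESH_BINARY_INV,11,8)
yy,xx=np.mgrid[:480,:640]; r=np.hypot(xx-318,yy-137)
P=np.argwhere((th>0)&(r>34)&(r<49))[:,::-1].astype(np.float32)
W=np.array([onz(w,u,v,.1785) for u,v in P])
# outermost per angle sector
A=np.array([2*W[:,0],2*W[:,1],np.ones(len(W))]).T
sol=np.linalg.lstsq(A,(W[:,:2]**2).sum(1),rcond=None)[0]; print('dial fit',sol[:2],np.sqrt(sol[2]+sol[0]**2+sol[1]**2),len(W))
for nm,u,v in [('hub',318,137),('knob',352,184),('piv',344,248),('grip',352,330),('index',259,132),('mark',296,107),('cutter',400,194)]: print(nm,pt(w,u,v).round(4))
print('index block edge .1785',onz(w,268,137,.1785).round(4),onz(w,260,137,.1785).round(4))
print('hub z.197',onz(w,318,137,.197).round(4),'hub tri',tri(ray(w,318,137),ray(t,271,243)))
print('knobtop z.232',onz(w,352,187,.232).round(4), tri(ray(w,352,187),ray(t,299,236)))
print('piv .19',onz(w,344,252,.19).round(4),onz(t,337,258,.19).round(4))
print('grip tri',tri(ray(w,352,325),ray(t,379.5,272)),tri(ray(w,352,325),ray(s,404,199)))
print('mark',onz(w,296,107,.1785).round(4))
crop=cv2.resize(w['frame'][60:350,240:430],None,fx=2,fy=2,interpolation=cv2.INTER_CUBIC); cv2.imwrite('pics/w1c.png',crop)
E
```

```text
([632.6, 71.1], [622, 45, 18, 57, 609])
([296.0, 106.9], [291, 100, 11, 15, 45])
([389.8, 194.0], [370, 172, 45, 45, 1124])
([350.8, 327.9], [341, 314, 20, 29, 414])
dial fit [ 0.47702706 -0.20213799] 0.03640131991927484 1038
hub [ 0.4771 -0.2012  0.1979]
knob [ 0.4847 -0.2426  0.2324]
piv [ 0.4551 -0.2971  0.1887]
grip [ 0.4316 -0.3577  0.2189]
index [ 0.4338 -0.175   0.1768]
mark [ 0.4714 -0.1713  0.1791]
cutter [ 0.5201 -0.2773  0.1788]
index block edge .1785 [ 0.4389 -0.1822  0.1785] [ 0.4328 -0.1791  0.1785]
hub z.197 [ 0.4771 -0.2012  0.197 ] hub tri (array([ 0.47686701, -0.20112017,  0.18041014]), np.float64(0.00048712489484923645))
knobtop z.232 [ 0.4837 -0.2447  0.232 ] (array([ 0.48355575, -0.24680844,  0.21690883]), np.float64(0.001016255514307035))
piv .19 [ 0.4536 -0.3001  0.19  ] [ 0.4512 -0.3019  0.19  ]
grip tri (array([ 0.42952186, -0.36521096,  0.19437444]), np.float64(0.0014292239116527213)) (array([ 0.42964342, -0.35777838,  0.21605234]), np.float64(0.008593659075393357))
mark [ 0.4714 -0.1713  0.1785]
```

View pics/w1c.png

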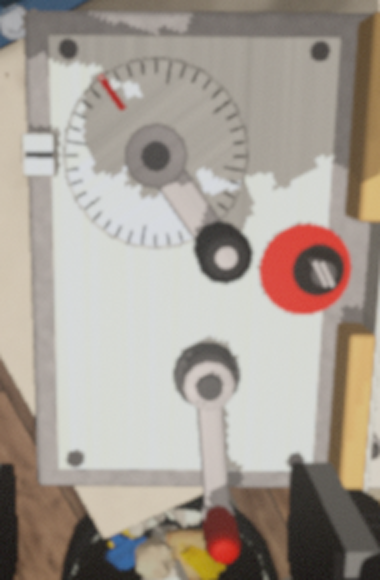

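Call:
carry_out(series=[0.018,0.006,0,0,0,0,0.0183,0.0059,0,0,0,0,0,0,-0.032,0,0,0,0,0,-0.032,0,0,0,0,0,-0.032,0,0,0,0,0,-0.032,0,0,0,0,0,-0.032,0,0,0,0,0,-0.031,0,0,0,0,0,0,0,0,0,0,0,0,0,0,0], hand=45)

```text
time: 3.23
ee_pos: [0.4836, -0.2438, 0.2139]
eef_rot: [-3.139, -0.001, 1.11]
contact_force: [0.1, -0.0, 0.4]
gripper_width: 0.0385
grip_force: 0.0
```

Call:
carry_out(series=[0,0,0,0,0,0,0,0,0,0,0,0,0,0,0,0,0,0,0,0,0,0,0,0,0,0,0,0,0,0,0,0,0,0,0,0,0,0,0,0,0,0,0,0,0,0,0,0], hand=0)

```text
time: 3.9
ee_pos: [0.4856, -0.246, 0.2176]
eef_rot: [3.137, 0.0, 1.108]
contact_force: [-0.4, 2.7, 7.0]
gripper_width: 0.0205
grip_force: 58.8
```

```bash
python3 - <<'E'
import numpy as np
a=np.radians(-79.5+6*np.arange(27)); p=.045*np.c_[np.cos(a),np.sin(a)]
print(np.round(np.diff(p,axis=0),4).tolist())
E
```

```text
[[0.0046, 0.0011], [0.0044, 0.0016], [0.0043, 0.002], [0.004, 0.0025], [0.0037, 0.0029], [0.0034, 0.0032], [0.0031, 0.0036], [0.0027, 0.0039], [0.0022, 0.0041], [0.0018, 0.0044], [0.0013, 0.0045], [0.0009, 0.0046], [0.0004, 0.0047], [-0.0001, 0.0047], [-0.0006, 0.0047], [-0.0011, 0.0046], [-0.0016, 0.0044], [-0.002, 0.0043], [-0.0025, 0.004], [-0.0029, 0.0037], [-0.0032, 0.0034], [-0.0036, 0.0031], [-0.0039, 0.0027], [-0.0041, 0.0022], [-0.0044, 0.0018], [-0.0045, 0.0013]]
```

Call:
carry_out(series=[0.0016,0,0.004,0,0,0,0.0046,0.0011,0,0,0,0,0.0044,0.0016,0,0,0,0,0.0043,0.002,0,0,0,0,0.004,0.0025,0,0,0,0,0.0037,0.0029,0,0,0,0,0.0034,0.0032,0,0,0,0,0.0031,0.0036,0,0,0,0,0.0027,0.0039,0,0,0,0,0,0,0,0,0,0])

```text
time: 4.73
ee_pos: [0.5157, -0.2249, 0.2178]
eef_rot: [-3.14, 0.002, 1.108]
contact_force: [-3.3, -2.3, -5.7]
gripper_width: 0.0202
grip_force: 61.5
```

Call:
carry_out(series=[0.0022,0.0041,0,0,0,0,0.0018,0.0044,0,0,0,0,0.0013,0.0045,0,0,0,0,0.0009,0.0046,0,0,0,0,0.0004,0.0047,0,0,0,0,-0.0001,0.0047,0,0,0,0,-0.0006,0.0047,0,0,0,0,-0.0011,0.0046,0,0,0,0,-0.0016,0.0044,0,0,0,0,-0.002,0.0043,0,0,0,0,-0.0025,0.004,0,0,0,0,-0.0029,0.0037,0,0,0,0,-0.0032,0.0034,0,0,0,0,-0.0036,0.0031,0,0,0,0,-0.0039,0.0027,0,0,0,0,-0.0041,0.0022,0,0,0,0,-0.0044,0.0018,0,0,0,0,-0.0045,0.0013,0,0,0,0,0,0,0,0,0,0,0,0,0,0,0,0])

```text
time: 6.4
ee_pos: [0.4884, -0.1581, 0.2179]
eef_rot: [3.14, 0.001, 1.107]
contact_force: [1.8, -4.3, -10.2]
gripper_width: 0.02
grip_force: 61.0
```

```bash
python3 - <<'E'
from h import *
from rig import arm
o=arm.get_obs(); print(o['time'],o['ee_pos'],o['contact_force'])
for n in ['top','scene']:
    c=arm.read_camera(n); np.savez(n+'1.npz',**c); b,m=blobs(c,(0,110,60),(8,255,255),4)
    print(n,[x for x in b if (240<x[0][0]<320 and 200<x[0][1]<300)])
c=arm.read_camera('wrist'); b,m=blobs(c,(0,110,60),(8,255,255),8); print('w',b)
cv2.imwrite('pics/w2.png',np.hstack([c['frame'][:,::1]]))
E
```

```text
6.4 [ 0.48837183 -0.15811641  0.21793895] [  1.7746034   -4.32293346 -10.18246252]
top []
scene []
w [([484.6, 421.0], [472, 412, 25, 22, 189]), ([446.3, 451.4], [442, 447, 11, 10, 44])]
```

View pics/w2.png

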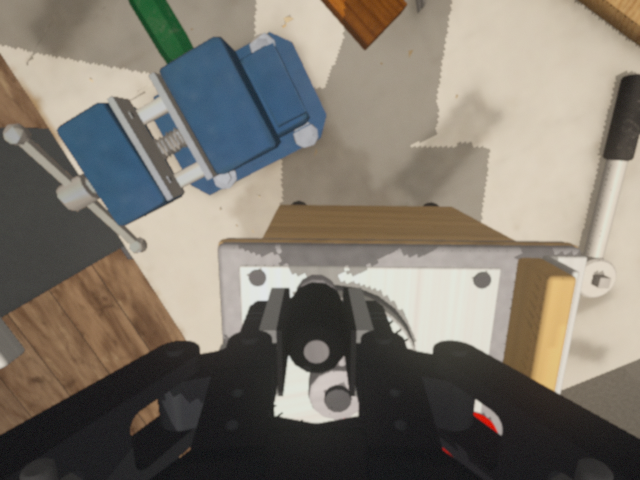

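The wrist view shows the knob held at about (316,350), past the hub at (338,397), so the mark is some 100° past the index. Next I wind back clockwise and stop about 7° short of the mark.

Call:
carry_out(series=[0.0045,-0.0013,-0.0015,0,0,0,0.0044,-0.0018,0,0,0,0,0.0041,-0.0022,0,0,0,0,0.0039,-0.0027,0,0,0,0,0.0036,-0.0031,0,0,0,0,0.0032,-0.0034,0,0,0,0,0.0029,-0.0037,0,0,0,0,0.0025,-0.004,0,0,0,0,0.002,-0.0043,0,0,0,0,0.0016,-0.0044,0,0,0,0,0.0011,-0.0046,0,0,0,0,0.0006,-0.0047,0,0,0,0,0.0001,-0.0047,0,0,0,0,-0.0004,-0.0047,0,0,0,0,-0.0009,-0.0046,0,0,0,0,-0.0013,-0.0045,0,0,0,0,0,0,0,0,0,0,0,0,0,0,0,0])

```text
time: 8.05
ee_pos: [0.5203, -0.2149, 0.2177]
eef_rot: [-3.139, -0.003, 1.108]
contact_force: [-4.6, 4.1, 2.0]
gripper_width: 0.0198
grip_force: 62.1
```

```bash
python3 - <<'E'
from h import *
from rig import arm
o=arm.get_obs(); print(o['time'],o['ee_pos'],o['contact_force'])
C=np.array([.4774,-.2018]); d=o['ee_pos'][:2]-C; print(np.hypot(*d),np.degrees(np.arctan2(d[1],d[0])))
cr=[]
for n,(x,y) in {'top':(271,243),'scene':(316,262),'wrist':(320,300)}.items():
    c=arm.read_camera(n); np.savez(n+'2.npz',**c); b,m=blobs(c,(0,90,50),(8,255,255),3)
    print(n,[q for q in b if abs(q[0][0]-x)<150 and abs(q[0][1]-y)<150])
    r=45 if n!='wrist' else 200
    cr.append(cv2.resize(c['frame'][max(0,y-r):y+r,x-r:x+r],(260,260),interpolation=cv2.INTER_CUBIC))
cv2.imwrite('pics/m2.png',np.hstack(cr))
E
```

```text
8.05 [ 0.52025619 -0.21487205  0.21766103] [-4.59575059  4.06580598  1.95333233]
0.044805487905960666 -16.962815401479574
top [([320.7, 219.4], [309, 206, 26, 26, 403]), ([379.3, 272.0], [375, 268, 10, 9, 74])]
scene [([322.3, 237.6], [308, 230, 28, 14, 221]), ([332.0, 268.3], [326, 265, 11, 9, 29])]
wrist [([340.0, 389.8], [322, 353, 38, 67, 1493])]
```

View pics/m2.png

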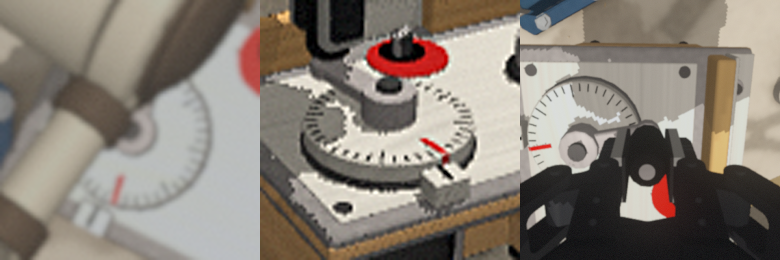

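The crops show the red mark a few degrees short of the index line: scene view crop at about (437,150) against the index line at (446,170), and wrist view crop mark at (540,147).

```bash
python3 - <<'E'
from h import *
def circ(W):
    A=np.c_[2*W[:,:2],np.ones(len(W))]; s=np.linalg.lstsq(A,(W[:,:2]**2).sum(1),rcond=None)[0]; return s[:2],np.sqrt(s[2]+s[0]**2+s[1]**2)
for n in ['scene','wrist','top']:
    c=dict(np.load(n+'2.npz')); f=c['frame'].astype(int)
    red=(f[...,2]-np.maximum(f[...,1],f[...,0]))>40
    yy,xx=np.argwhere(red).T
    W=np.array([onz(c,u,v,.1785) for u,v in zip(xx,yy)])
    d=W[:,:2]-[.4772,-.2018]; r=np.hypot(*d.T); k=(r<.043)&(r>.018)&(d[:,0]<0.0)
    if k.sum()<4: print(n,'few',k.sum()); continue
    u,v=xx[k],yy[k]
    # fit line through red pixels in world
    L=cv2.fitLine(W[k][:,:2].astype(np.float32),cv2.DIST_L2,0,.001,.001).ravel()
    m=W[k][:,:2].mean(0); print(n,k.sum(),'mark mean',m,'ang about C',np.degrees(np.arctan2(*(m-[.4772,-.2018])[::-1])),'line ang',np.degrees(np.arctan2(L[1],L[0])), 'tip r',r[k].max(), 'px',u.mean(),v.mean())
    # dark index line / white block near index pixel
    E=c['extrinsics']; p=np.array([.4772-.0475*np.cos(np.radians(27)),-.2018+.0475*np.sin(np.radians(27)),.1785]); q=E[:3,:3].T@(p-E[:3,3]); q=q/q[2]; U,V=q[0]*c['fx']+c['cx'],q[1]*c['fy']+c['cy']; print('pred index px',U,V)
    U,V=int(U),int(V); cv2.imwrite(f'pics/i_{n}.png',c['frame'][V-30:V+30,max(0,U-40):U+40]); print(max(0,U-40),V-30)
E
python3 -c "
import cv2,numpy as np
a=[cv2.resize(cv2.imread(f'pics/i_{n}.png'),None,fx=5,fy=5,interpolation=cv2.INTER_NEAREST) for n in ('scene','wrist')]
print([x.shape for x in a]);h=min(x.shape[0] for x in a);cv2.imwrite('pics/i2.png',np.hstack([x[:h] for x in a]))"
```

```text
scene 24 mark mean [ 0.44475809 -0.19134134] ang about C 162.13166533338864 line ang -16.13076 tip r 0.04294397945481534 px 331.0833333333333 267.3333333333333
pred index px 333.02849250702354 273.38640564584625
293 243
wrist 235 mark mean [ 0.44618644 -0.1924906 ] ang about C 163.29171630714424 line ang -16.95247 tip r 0.04060838104190093 px 149.99574468085106 315.17021276595744
pred index px 114.1794384332803 303.07634439052276
74 273
top 15 mark mean [ 0.44625382 -0.19323591] ang about C 164.53102865135529 line ang -16.996141 tip r 0.038620828217098606 px 266.26666666666665 262.93333333333334
pred index px 257.86874181182776 270.50439462801535
217 240
[(300, 400, 3), (300, 400, 3)]
```

View pics/i2.png

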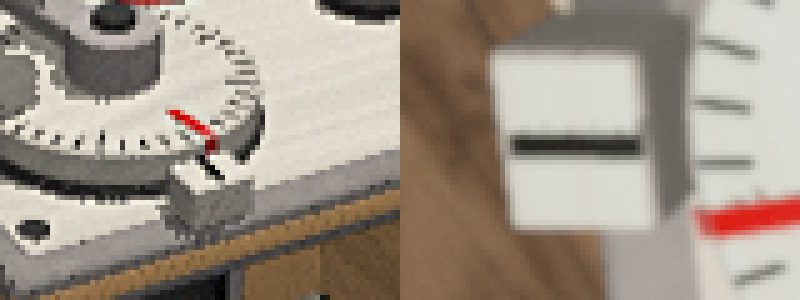

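The wrist crop shows the index line at full-image v≈302, u 96–122, and the red mark's outer end at about (134,317), roughly one graduation short.

```bash
python3 - <<'E'
from h import *
w=dict(np.load('wrist2.npz')); C=np.array([.4772,-.2018])
print('depth',pt(w,109,296),pt(w,109,309))
for z in (.1765,.1785):
  a=onz(w,97,302,z);b=onz(w,122,302,z)
  print(z,a,b,[np.degrees(np.arctan2(*(p[:2]-C)[::-1])) for p in (a,b)],np.degrees(np.arctan2(*(a-b)[:2][::-1])))
E
```

```text
depth [ 0.43378072 -0.17648911  0.17713505] [ 0.42986958 -0.18190153  0.1767093 ]
0.1765 [ 0.42675493 -0.17658998  0.1765    ] [ 0.437017   -0.18167925  0.1765    ] [np.float64(153.44632279241756), np.float64(153.4015991325334)] 153.6217825041926
0.1785 [ 0.42820297 -0.17633943  0.1785    ] [ 0.43834415 -0.18136875  0.1785    ] [np.float64(152.54203180227626), np.float64(152.2636293113121)] 153.62178250419248
```

Call:
carry_out(series=[-0.0008,-0.0018,0,0,0,0,-0.0007,-0.0018,0,0,0,0,-0.0009,-0.0018,0,0,0,0,-0.0009,-0.0017,0,0,0,0,0,0,0,0,0,0,0,0,0,0,0,0,0,0,0,0,0,0])

```text
time: 8.78
ee_pos: [0.5176, -0.2215, 0.2177]
eef_rot: [-3.14, -0.004, 1.108]
contact_force: [-1.8, 5.3, 1.3]
gripper_width: 0.0202
grip_force: 62.1
```

```bash
cat > chk.py <<'E'
from h import *
from rig import arm
C=np.array([.4772,-.2018])
def chk(name,ns=('wrist','scene','top')):
    o=arm.get_obs(); d=o['ee_pos'][:2]-C; print(o['time'],o['ee_pos'],o['contact_force'],np.degrees(np.arctan2(d[1],d[0])))
    for n in ns:
        c=arm.read_camera(n); np.savez(n+name+'.npz',**c); f=c['frame'].astype(int)
        red=(f[...,2]-np.maximum(f[...,1],f[...,0]))>40
        yy,xx=np.argwhere(red).T
        W=np.array([onz(c,u,v,.1785) for u,v in zip(xx,yy)])
        d=W[:,:2]-C; r=np.hypot(*d.T); k=(r<.043)&(r>.018)&(d[:,0]<0.0)
        if k.sum()<4: print(n,'few',k.sum()); continue
        L=cv2.fitLine(W[k][:,:2].astype(np.float32),cv2.DIST_L2,0,.001,.001).ravel(); m=W[k][:,:2].mean(0)
        print(n,k.sum(),'ang',np.degrees(np.arctan2(*(m-C)[::-1])),'line',np.degrees(np.arctan2(L[1],L[0]))%180,'px',xx[k].mean(),yy[k].mean())
E
python3 -c "
from chk import *
chk('3')"
```

```text
8.7833 [ 0.51760182 -0.22145849  0.21769617] [-1.8014222   5.31496789  1.30106907] -25.94636887965505
wrist 242 ang 154.54173352377111 line 154.31506 px 144.0082644628099 290.7107438016529
scene 22 ang 153.7052389322578 line 151.66147 px 327.77272727272725 268.3181818181818
top 19 ang 155.48644299039412 line 155.82256 px 263.1578947368421 261.89473684210526
```

Call:
carry_out(series=[-0.0004,-0.0007,0,0,0,0,0,0,0,0,0,0,0,0,0,0,0,0])

```text
time: 9.18
ee_pos: [0.5173, -0.222, 0.2177]
eef_rot: [-3.14, -0.004, 1.109]
contact_force: [-0.5, 5.9, 0.8]
gripper_width: 0.0203
grip_force: 62.1
```

Call:
carry_out(series=[0,0,0,0,0,0,0,0,0,0,0,0,0,0,0,0,0,0,0,0,0,0,0,0,0,0,0,0,0,0], hand=45)

```text
time: 9.6
ee_pos: [0.5167, -0.2243, 0.2172]
eef_rot: [3.141, -0.0, 1.108]
contact_force: [0.0, 0.5, -0.4]
gripper_width: 0.0386
grip_force: 0.0
```

Call:
carry_out(series=[0,0,0.02,0,0,0,0,0,0.03,0,0,0,0,0,0.03,0,0,0,0,0,0.02,0,0,0,0,0,0,0,0,0,0,0,0,0,0,0])

```text
time: 10.1
ee_pos: [0.517, -0.2245, 0.3184]
eef_rot: [3.138, 0.0, 1.108]
contact_force: [-0.3, -0.7, -0.4]
gripper_width: 0.0384
grip_force: 0.0
```

```bash
python3 -c "
from chk import *
chk('4')
w=dict(np.load('wrist4.npz')); cv2.imwrite('pics/w4.png',w['frame'])"
```

```text
10.1 [ 0.51700981 -0.22453797  0.31840878] [-0.30571433 -0.68350915 -0.38625012] -29.733497364844837
wrist 96 ang 153.4853755136031 line 153.28284 px 202.25 230.51041666666666
scene 20 ang 153.21032860198966 line 150.98636 px 327.55 268.35
top 16 ang 155.67842808575793 line 151.92679 px 263.1875 262.0
```

View pics/w4.png

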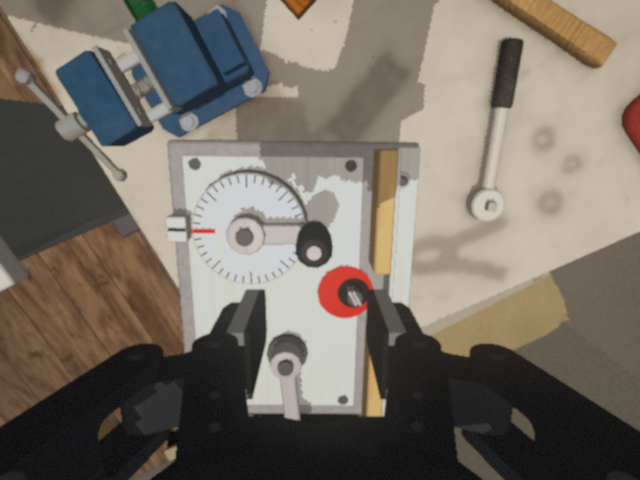

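The mark stands on the index: mark at (203,231), line at (177,230). On to the lock lever.

Call:
carry_out(series=[-0.022,-0.0345,0,0,0,1.5,-0.022,-0.0345,0,0,0,1.5,-0.022,-0.0345,0,0,0,1.5,-0.0217,-0.0345,0,0,0,1.5,0,0,-0.03,0,0,0,0,0,-0.02,0,0,0,0,0,0,0,0,0,0,0,0,0,0,0], hand=40)

```text
time: 10.92
ee_pos: [0.4278, -0.361, 0.2646]
eef_rot: [-3.137, -0.003, 1.212]
contact_force: [-0.6, -0.1, -0.1]
gripper_width: 0.0341
grip_force: 0.0
```

```bash
python3 - <<'E'
from h import *
from rig import arm
o=arm.get_obs(); print(o['time'],o['ee_pos'],o['eef_rot'],o['contact_force'],o['gripper_width'])
c=arm.read_camera('wrist'); np.savez('w5.npz',**c); cv2.imwrite('pics/w5.png',c['frame'])
b,m=blobs(c,(0,110,60),(8,255,255),20); print(b)
E=c['extrinsics']
for z in (.22,.19): 
  q=E[:3,:3].T@(np.r_[o['ee_pos'][:2],z]-E[:3,3]); print('tcp axis px',z,(q[:2]/q[2]*c['fx']+[c['cx'],c['cy']]).round(1))
E
```

```text
10.9167 [ 0.42782366 -0.36103676  0.26461666] [-3.13734502e+00 -2.76675747e-03  1.21229483e+00] [-0.59304683 -0.08670612 -0.07903865] 0.0341147829243149
[([413.5, 49.2], [378, 7, 81, 87, 3852]), ([320.2, 276.4], [304, 254, 34, 45, 1161])]
tcp axis px 0.22 [317.1 284.5]
tcp axis px 0.19 [317.2 264.3]
```

View pics/w5.png

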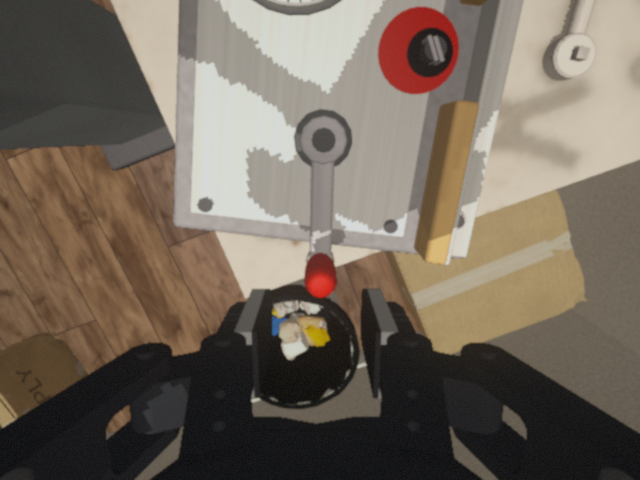

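The post's top is at about (321,285) and the tool axis meets that height at (317,284.5), so they are centred within 1 mm. The lever runs straight up the image to the pivot at (323,139).

Call:
carry_out(series=[0,0,-0.02,0,0,0,0,0,-0.02,0,0,0,0,0,-0.021,0,0,0,0,0,0,0,0,0,0,0,0,0,0,0])

```text
time: 11.38
ee_pos: [0.429, -0.3617, 0.2064]
eef_rot: [-3.141, -0.0, 1.213]
contact_force: [-0.4, -0.4, -0.4]
gripper_width: 0.0342
grip_force: 0.0
```

Call:
carry_out(series=[0,0,0,0,0,0,0,0,0,0,0,0,0,0,0,0,0,0], hand=30)

```text
time: 11.63
ee_pos: [0.4294, -0.3628, 0.2078]
eef_rot: [3.139, 0.002, 1.213]
contact_force: [0.5, -0.4, 1.1]
gripper_width: 0.0258
grip_force: 0.0
```

```bash
python3 - <<'E'
import numpy as np
a=249.5-2.5*np.arange(40); p=65*np.c_[np.cos(np.radians(a)),np.sin(np.radians(a))]
for i,d in enumerate(np.diff(p,axis=0)): print(a[i+1],(d/1000).round(4).tolist(),end=' ')
E
```

```text
247.0 [-0.0026, 0.0011] 244.5 [-0.0026, 0.0012] 242.0 [-0.0025, 0.0013] 239.5 [-0.0025, 0.0014] 237.0 [-0.0024, 0.0015] 234.5 [-0.0023, 0.0016] 232.0 [-0.0023, 0.0017] 229.5 [-0.0022, 0.0018] 227.0 [-0.0021, 0.0019] 224.5 [-0.002, 0.002] 222.0 [-0.0019, 0.0021] 219.5 [-0.0019, 0.0021] 217.0 [-0.0018, 0.0022] 214.5 [-0.0017, 0.0023] 212.0 [-0.0016, 0.0024] 209.5 [-0.0014, 0.0024] 207.0 [-0.0013, 0.0025] 204.5 [-0.0012, 0.0026] 202.0 [-0.0011, 0.0026] 199.5 [-0.001, 0.0027] 197.0 [-0.0009, 0.0027] 194.5 [-0.0008, 0.0027] 192.0 [-0.0006, 0.0028] 189.5 [-0.0005, 0.0028] 187.0 [-0.0004, 0.0028] 184.5 [-0.0003, 0.0028] 182.0 [-0.0002, 0.0028] 179.5 [-0.0, 0.0028] 177.0 [0.0001, 0.0028] 174.5 [0.0002, 0.0028] 172.0 [0.0003, 0.0028] 169.5 [0.0005, 0.0028] 167.0 [0.0006, 0.0028] 164.5 [0.0007, 0.0027] 162.0 [0.0008, 0.0027] 159.5 [0.0009, 0.0027] 157.0 [0.0011, 0.0026] 154.5 [0.0012, 0.0026] 152.0 [0.0013, 0.0025]
```

First 15°, to 234.5.

Call:
carry_out(series=[-0.0026,0.0011,0,0,0,-2.5,-0.0026,0.0012,0,0,0,-2.5,-0.0025,0.0013,0,0,0,-2.5,-0.0025,0.0014,0,0,0,-2.5,-0.0024,0.0015,0,0,0,-2.5,-0.0023,0.0016,0,0,0,-2.5,0,0,0,0,0,0,0,0,0,0,0,0])

```text
time: 12.3
ee_pos: [0.4152, -0.3547, 0.2071]
eef_rot: [3.137, -0.0, 0.951]
contact_force: [5.7, -1.5, -2.2]
gripper_width: 0.0259
grip_force: 2.4
```

Call:
carry_out(series=[-0.0023,0.0017,0,0,0,-2.5,-0.0022,0.0018,0,0,0,-2.5,0,0,0,0,0,0])

```text
time: 12.55
ee_pos: [0.4108, -0.3511, 0.207]
eef_rot: [3.136, -0.001, 0.862]
contact_force: [5.3, -0.9, -3.1]
gripper_width: 0.0253
grip_force: 2.5
```

Call:
carry_out(series=[-0.0021,0.0019,0,0,0,-2.5,-0.002,0.002,0,0,0,-2.5,0,0,0,0,0,0])

```text
time: 12.8
ee_pos: [0.4067, -0.3473, 0.2071]
eef_rot: [3.136, -0.001, 0.774]
contact_force: [5.9, -1.3, -2.9]
gripper_width: 0.0258
grip_force: 2.5
```

Call:
carry_out(series=[-0.0019,0.0021,0,0,0,-2.5,-0.0019,0.0021,0,0,0,-2.5,0,0,0,0,0,0])

```text
time: 13.05
ee_pos: [0.4029, -0.3432, 0.2072]
eef_rot: [3.136, -0.002, 0.687]
contact_force: [5.5, -2.5, -2.4]
gripper_width: 0.0257
grip_force: 2.3
```

Call:
carry_out(series=[-0.0018,0.0022,0,0,0,-2.5,-0.0017,0.0023,0,0,0,-2.5,0,0,0,0,0,0])

```text
time: 13.3
ee_pos: [0.3995, -0.3387, 0.2073]
eef_rot: [3.136, -0.002, 0.6]
contact_force: [5.1, -1.4, -2.0]
gripper_width: 0.0259
grip_force: 2.2
```

Call:
carry_out(series=[-0.0016,0.0024,0,0,0,-2.5,-0.0014,0.0024,0,0,0,-2.5,0,0,0,0,0,0])

```text
time: 13.55
ee_pos: [0.3965, -0.3341, 0.2074]
eef_rot: [3.136, -0.002, 0.513]
contact_force: [4.8, -1.7, -1.8]
gripper_width: 0.0258
grip_force: 2.2
```

Call:
carry_out(series=[-0.0013,0.0025,0,0,0,-2.5,-0.0012,0.0026,0,0,0,-2.5,0,0,0,0,0,0])

```text
time: 13.8
ee_pos: [0.3939, -0.3292, 0.2074]
eef_rot: [3.136, -0.002, 0.425]
contact_force: [4.8, -2.5, -3.1]
gripper_width: 0.0258
grip_force: 2.4
```

Call:
carry_out(series=[0.0018,0.0008,0,0,0,0,-0.0011,0.0026,0,0,0,-2.5,-0.001,0.0027,0,0,0,-2.5,0,0,0,0,0,0])

```text
time: 14.13
ee_pos: [0.3928, -0.3237, 0.2074]
eef_rot: [3.136, -0.001, 0.338]
contact_force: [1.2, -5.5, -0.2]
gripper_width: 0.0256
grip_force: 2.8
```

Call:
carry_out(series=[-0.0009,0.0027,0,0,0,-2.5,-0.0008,0.0027,0,0,0,-2.5,0,0,0,0,0,0])

```text
time: 14.38
ee_pos: [0.3911, -0.3183, 0.2074]
eef_rot: [3.136, -0.001, 0.251]
contact_force: [0.5, -5.1, -0.8]
gripper_width: 0.0254
grip_force: 2.7
```

Call:
carry_out(series=[-0.0006,0.0028,0,0,0,-2.5,-0.0005,0.0028,0,0,0,-2.5,0,0,0,0,0,0])

```text
time: 14.63
ee_pos: [0.39, -0.3127, 0.2074]
eef_rot: [3.136, -0.002, 0.163]
contact_force: [0.4, -5.3, -1.1]
gripper_width: 0.0256
grip_force: 2.7
```

Call:
carry_out(series=[-0.0004,0.0028,0,0,0,-2.5,-0.0003,0.0028,0,0,0,-2.5,0,0,0,0,0,0])

```text
time: 14.88
ee_pos: [0.3894, -0.307, 0.2074]
eef_rot: [3.136, -0.002, 0.076]
contact_force: [1.5, -5.3, -0.5]
gripper_width: 0.026
grip_force: 2.6
```

Call:
carry_out(series=[-0.0002,0.0028,0,0,0,-2.5,0,0.0028,0,0,0,-2.5,0,0,0,0,0,0])

```text
time: 15.13
ee_pos: [0.3892, -0.3015, 0.2074]
eef_rot: [3.136, -0.003, -0.011]
contact_force: [1.8, -6.3, -0.8]
gripper_width: 0.0256
grip_force: 2.8
```

Possibly starting to bite; smaller steps.

Call:
carry_out(series=[0.0001,0.0028,0,0,0,-2.5,0.0001,0.001,0,0,0,-1,0,0,0,0,0,0])

```text
time: 15.38
ee_pos: [0.3895, -0.2984, 0.2074]
eef_rot: [3.135, -0.004, -0.071]
contact_force: [1.8, -8.7, -3.2]
gripper_width: 0.0261
grip_force: 3.9
```

Call:
carry_out(series=[0.0001,0.0018,0,0,0,-1.5,0.0002,0.0015,0,0,0,-1.3,0,0,0,0,0,0])

```text
time: 15.63
ee_pos: [0.3898, -0.2956, 0.2075]
eef_rot: [3.134, -0.004, -0.12]
contact_force: [2.4, -10.0, -3.0]
gripper_width: 0.0257
grip_force: 4.8
```

Call:
carry_out(series=[0.0002,0.0018,0,0,0,-1.5,0.0002,0.0015,0,0,0,-1.3,0,0,0,0,0,0])

```text
time: 15.88
ee_pos: [0.3903, -0.2927, 0.2075]
eef_rot: [3.133, -0.005, -0.169]
contact_force: [2.9, -12.2, -4.4]
gripper_width: 0.0259
grip_force: 5.6
```

Call:
carry_out(series=[0.0003,0.0016,0,0,0,-1.4,0.0002,0.0012,0,0,0,-1,0,0,0,0,0,0])

```text
time: 16.13
ee_pos: [0.3907, -0.2904, 0.2075]
eef_rot: [3.132, -0.006, -0.211]
contact_force: [3.8, -14.1, -5.8]
gripper_width: 0.0256
grip_force: 6.4
```

Call:
carry_out(series=[0.0003,0.0014,0,0,0,-1.2,0.0002,0.0012,0,0,0,-1,0,0,0,0,0,0,0,0,0,0,0,0])

```text
time: 16.47
ee_pos: [0.3913, -0.2883, 0.2075]
eef_rot: [3.132, -0.006, -0.249]
contact_force: [2.0, -16.1, -7.8]
gripper_width: 0.0254
grip_force: 7.1
```

Call:
carry_out(series=[0.0002,0.0009,0,0,0,-0.8,0,0,0,0,0,0,0,0,0,0,0,0])

```text
time: 16.72
ee_pos: [0.3915, -0.2876, 0.2075]
eef_rot: [3.132, -0.007, -0.263]
contact_force: [3.5, -15.7, -7.9]
gripper_width: 0.0255
grip_force: 7.5
```

Call:
carry_out(series=[-0.0003,-0.0015,0,0,0,0,-0.0003,-0.0015,0,0,0,0,-0.0003,-0.0015,0,0,0,0,0,0,0,0,0,0,0,0,0,0,0,0,0,0,0,0,0,0], hand=50)

```text
time: 17.22
ee_pos: [0.3896, -0.2872, 0.2058]
eef_rot: [-3.141, 0.0, -0.262]
contact_force: [0.4, 0.7, 0.9]
gripper_width: 0.0427
grip_force: 0.0
```

Call:
carry_out(series=[0,0,0.02,0,0,0,0,0,0.03,0,0,0,0,0,0.04,0,0,0,0,0,0.04,0,0,0,-0.01,-0.02,0.03,0,0,0,0,0,0,0,0,0,0,0,0,0,0,0])

```text
time: 17.8
ee_pos: [0.3799, -0.3085, 0.3678]
eef_rot: [3.139, -0.003, -0.263]
contact_force: [-0.4, 0.1, -0.4]
gripper_width: 0.0425
grip_force: 0.0
```

```bash
python3 -c "
from chk import *
chk('6')
cr=[]
for n,x,y,r in (('wrist',320,240,240),('scene',350,240,70)):
    c=dict(np.load(n+'6.npz')); cr.append(cv2.resize(c['frame'][y-r:y+r,x-r:x+r],(400,400)))
cv2.imwrite('pics/e6.png',np.hstack(cr))"
```

```text
17.8 [ 0.37986795 -0.30847932  0.36783093] [-0.37876151  0.08299695 -0.380465  ] -132.3766887446311
wrist 96 ang 153.4577579149654 line 153.81892 px 145.25 175.22916666666666
scene 20 ang 153.21032860198966 line 150.98636 px 327.55 268.35
top 21 ang 157.01479974883108 line 155.39388 px 263.7142857142857 262.0
```

View pics/e6.png

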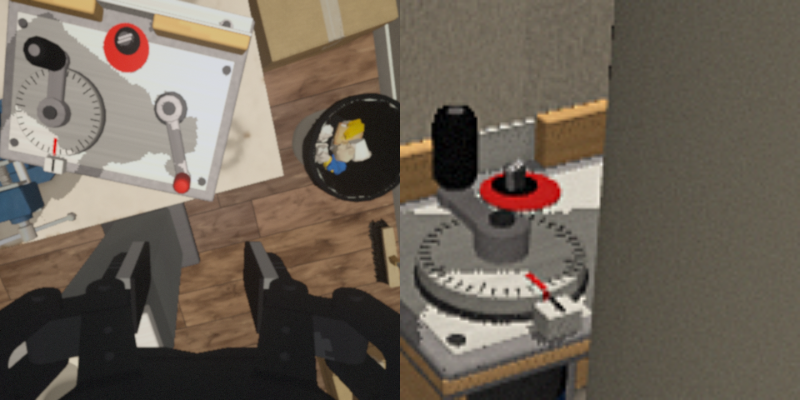

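The crops show the red mark still in line with the black index line (wrist crop (55,150), scene crop (550,300)). The lever is swung towards the robot at (180,183), and the gripper is clear of everything.

```bash
python3 -c "
from rig import arm
print(arm.finish_job())"
```

```text
the job is handed in; nothing more can be done
None
```

I handed the job in at about 18 s of the 61 s allowed. The red mark stands on the index line, approached clockwise, and the lock lever was nipped to about 15 N. The cutter height and the clamp force after letting go could not be measured directly, and no verdict came back.

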